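Lock the last test plug and start the bench test

TASK

One of the three test plugs on the control unit still has its locking lever standing up: gently push that lever down with the fingertips until it lies flat like the other two. Then gently press the square start key on the bench tester all the way down, let it come up again and withdraw. Leave the other keys and plugs, and the loose things on the bench, alone.

Things in the scene. Friction and masses are not known exactly. Their poses are not given: they have to be found in the camera images.
- ecu: control unit: flat grey cast tray 160 (x) x 230 (y) x 42 mm high with a brown potted top, fixed on the bench. Origin at the centre of its underside; the plugs sit along its -x edge.
- tester: bench tester: flat grey box 200 (x) x 230 (y) x 60 mm high with a pale top, fixed. Origin at the centre of its underside. Keys in a row at x = -50 mm; four fixed dials 13 mm tall in a row at x = +12 mm.
- plug_a: dark test plug, no cable, on the robot-facing edge of the control unit; 60 (x) x 40 (y) x 40 mm high, fixed. Origin at the centre of its underside, on the bench; x points from the free end towards the control unit, z up. Three plugs stand in a row 64 mm apart along the unit's y, in any order. This is the one whose lever stands up.
- lever_a (a joint): locking lever of plug_a: light grey U-shaped bail, 49 mm wide (y), hinged on plug_a about y at x = -22 mm, z = 46 mm of the plug. 0 = down flat over the plug (locked, the stop), grows (rad) as its bar rises and swings back towards the plug's free end; up to 1.5 (nearly upright). Stays where it is left by friction; about 1 to 2 N at the bar moves it. Found standing at 0.75 to 1.3.
- plug_b: dark test plug, no cable, on the robot-facing edge of the control unit; 60 (x) x 40 (y) x 40 mm high, fixed. Origin at the centre of its underside, on the bench; x points from the free end towards the control unit, z up. Three plugs stand in a row 64 mm apart along the unit's y, in any order. Its lever is already down.
- lever_b (a joint): locking lever of plug_b: light grey U-shaped bail, 49 mm wide (y), hinged on plug_b about y at x = -22 mm, z = 46 mm of the plug. 0 = down flat over the plug (locked, the stop), grows (rad) as its bar rises and swings back towards the plug's free end; up to 1.5 (nearly upright). Stays where it is left by friction; about 1 to 2 N at the bar moves it. Found at 0; to be left alone.
- plug_c: dark test plug, no cable, on the robot-facing edge of the control unit; 60 (x) x 40 (y) x 40 mm high, fixed. Origin at the centre of its underside, on the bench; x points from the free end towards the control unit, z up. Three plugs stand in a row 64 mm apart along the unit's y, in any order. Its lever is already down.
- lever_c (a joint): locking lever of plug_c: light grey U-shaped bail, 49 mm wide (y), hinged on plug_c about y at x = -22 mm, z = 46 mm of the plug. 0 = down flat over the plug (locked, the stop), grows (rad) as its bar rises and swings back towards the plug's free end; up to 1.5 (nearly upright). Stays where it is left by friction; about 1 to 2 N at the bar moves it. Found at 0; to be left alone.
- bar_a (a point): middle of the cross bar of plug_a's lever (bar axis): round bar 10 mm thick, 46 mm long along y, 46 mm from the hinge. Locked, it lies at x = +24 mm, z = 46 mm of the plug. A 3 mm plate, 28 mm wide, fills the lever from hinge to bar; its top lies 4.5 mm below the top of the bar.
- module_square: dark module plate of the square key (the start key), 26 x 26 mm cap with its key: 48 x 48 x 6 mm, fixed on the tester. Origin at the centre of the plate's underside, 60 mm above the bench; z up.
- key_square (a joint): travel of the square key (the start key), 26 x 26 mm cap: 0 = up, grows (m) as it is pressed straight down, 0.006 = bottom. A spring returns it: 1.2 N to start, about 5 N at the bottom.
- top_square (a point): centre of the top face of the square key (the start key), 26 x 26 mm cap. Its pale cap stands 12 mm above its dark 48 x 48 x 6 mm module plate when up; the plate lies on the tester's flat top, 60 mm above the bench. The three keys stand in a row 64 mm apart along the tester's y, in any order.
- module_round: dark module plate of the small round key, 18 mm across, flat with its key: 48 x 48 x 6 mm, fixed on the tester. Origin at the centre of the plate's underside, 60 mm above the bench; z up.
- key_round (a joint): travel of the small round key, 18 mm across, flat: 0 = up, grows (m) as it is pressed straight down, 0.006 = bottom. A spring returns it: 1.2 N to start, about 5 N at the bottom.
- top_round (a point): centre of the top face of the small round key, 18 mm across, flat. Its pale cap stands 12 mm above its dark 48 x 48 x 6 mm module plate when up; the plate lies on the tester's flat top, 60 mm above the bench. The three keys stand in a row 64 mm apart along the tester's y, in any order.
- module_mushroom: dark module plate of the wide mushroom-headed key, 40 mm across, domed with its key: 48 x 48 x 6 mm, fixed on the tester. Origin at the centre of the plate's underside, 60 mm above the bench; z up.
- key_mushroom (a joint): travel of the wide mushroom-headed key, 40 mm across, domed: 0 = up, grows (m) as it is pressed straight down, 0.006 = bottom. A spring returns it: 1.2 N to start, about 5 N at the bottom.
- top_mushroom (a point): centre of the top face of the wide mushroom-headed key, 40 mm across, domed. Its pale cap stands 14.5 mm above its dark 48 x 48 x 6 mm module plate when up; the plate lies on the tester's flat top, 60 mm above the bench. The three keys stand in a row 64 mm apart along the tester's y, in any order.
- relay_mid (a point): centre of a loose dark relay, 28 x 28 x 34 mm high, standing on the bench on the robot's side of the work
- screw_jar_mid (a point): centre of a loose clear screw jar with metal cap, 44 mm across, 50 mm high, standing on the bench on the robot's side of the work
- bit_block_mid (a point): centre of a loose grey block of screwdriver bits, 50 x 24 x 30 mm high (bits rise 16 mm more), on the bench on the robot's side of the work
Mind the look-alikes: they are no part of the job. What is shaped like the plug_b but pink is not meant. Leave any red look-alike of the plug_a alone.

How it is judged:
By the outcome, as a careful person would: the job done as asked, in the order asked, and still so for the second after the job is handed in, with the robot touching nothing.
It also fails if it takes over 48 s, if anything falls off the work surface, if the arm or the gripper's body presses on something with over 40 N, if the wrist force passes 120 N, or if a joint passes its speed limit or range.

ROBOT

A 6-joint arm with a two-finger parallel gripper is mounted at the origin on the work surface. World frame = base frame: x ahead of the robot, y to its left, z up, the work surface at z = 0. Lengths are in m, angles in rad, forces in N, time in s.
With the tool pointing down it reaches from about 0.425 to 1.125 m from the base axis. Payload 14.9 kg.
Tool frame: the origin (TCP) lies between the finger pads; the fingertips stand 8 mm ahead of it and the grasp point (between the pads) lies 11 mm behind it (manip.tcp_to_tips is the distance from the TCP to the fingertips, in m); z points along the fingers, x is the direction in which the jaws open and shut, and the axes are right-handed (so a half turn about z gives the same grasp; the last joint's range is limited). The gripper opens to 91 mm and grips with 3 to 60 N. Pads are 32 mm wide; open, the fingers measure 118 mm over their backs; the gripper's body (76 mm by 178 mm) begins 60 mm behind the grasp point.
Start: joints at [1.17, 0.379, 1.734, -0, 1.028, -0.033], TCP at [0.252, 0.653, 0.222] pointing down, gripper open.
Joint ranges: [-2.77, 2.77], [-0.74, 2.19], [0, 2.66], [-1.06, 4.2], [0.31, 2.87], [-3.08, 3.08]. Speed limits (rad/s): [1.89, 1.89, 2.39, 3.14, 3.14, 3.14].

INTERFACE

Orientations are given as [roll, pitch, yaw] about the fixed x, y, z axes, in that order (R = Rz(yaw) Ry(pitch) Rx(roll)).
In Python, from bench import manip, vision gives the robot as it stands.
- The arm moves only by the tool step_arm, never from a script. Its argument "steps" is one flat list of numbers, 7 for each row, row after row: the shift along the tool's x, y, z scaled (see below), then the turn, a rotation vector about the tool's x, y, z scaled (see below), then the closure, from -1 (fully open) to 1 (shut). A call has 1 to 5 rows; each row is the pose to reach, as a shift and turn from the pose measured when the call began, along the tool's axes at that moment; what a row does not reach only later rows make up. The controller multiplies each number of a shift by 0.5 m and each number of a turn by 30 degrees. A row lasts 1/12 s, in which the tool goes at most 41.7 mm and 7.16 degrees, less where a joint would pass 70% of its speed; a pose out of reach is approached as far as the arm can. A call with a number of a shift or a turn outside -1 to 1 is refused whole. A call with a gripper value outside its range is refused whole. The fingers move at their own pace and stop on an object; "squeeze" is the grip in N (left out, the last holds). Time passes only in rows, so rows that repeat a pose let the fingers close. It gives the time, the measured TCP pose, the force and the opening at its end, in the units of the state.
- manip.state(): the state, without advancing time (a new reading comes with each control period).
- vision.camera(name): name is "side" or "top"; returns a dict with "pixels" (480x640x3 uint8, red, green, blue), "fx", "fy", "cx", "cy" (pixels), "extrinsics" (4x4, takes a point from world to camera coordinates). Camera axes: x right, y down, z forward; pixel columns grow to the right and rows downward; lengths in m; the calibration is good to about 2 mm. A picture is of the moment at which its call begins. There is no depth.
- manip.job_done(): hands the job in, once; it reports no verdict.
The state is a dict: "t": time; "joint_pos": joint angles; "qd": joint speeds; "tau": joint torques, N m; "position": TCP position; "tool_rot": TCP orientation; "contact_force": force on the tool from outside, world axes, zero at the start; "moment": the same for the moment, N m; "width": finger opening in m.
Only numpy, scipy, OpenCV 4.12 (cv2) and the standard library are available. Lean on these libraries where they do the work, as an engineer would, in place of code of your own. Each camera call takes 0.05 s, during which the arm holds its last target.

## Working session

There is one attempt and no reset: what is moved stays moved. The work goes in short steps, Python scripts to look and compute and a tool call to move; the robot and the scene stay as the last step left them, time stands still between calls to the robot, and variables do not carry over. Pictures are saved under pics/ and viewed, and the job is handed in when it is done.

Besides the shell and the picture viewer there is one more tool, called after "Request:" as name(argument=value, ...) on one line, values as JSON. step_arm: Moves the arm, as the interface text tells. Its arguments: {"type":"object","properties":{"steps":{"type":"array"},"squeeze":{"type":"number"}},"required":["steps"]}

```bash
ls; mkdir -p pics
cat > h.py <<'E'
import numpy as np, cv2
from bench import manip, vision
def snap(n,name):
    c=vision.camera(n); np.savez(f'pics/{name}.npz',**{k:np.array(v) for k,v in c.items()})
    cv2.imwrite(f'pics/{name}.png',c['pixels'][:,:,::-1]); return c
def load(name): return dict(np.load(f'pics/{name}.npz'))
def crop(name,u0,v0,u1,v1,s,out):
    im=cv2.imread(f'pics/{name}.png')[v0:v1,u0:u1]
    cv2.imwrite(f'pics/{out}.png',cv2.resize(im,None,fx=s,fy=s,interpolation=cv2.INTER_CUBIC))
def proj(c,p):
    q=c['extrinsics']@np.append(p,1); return [c['fx']*q[0]/q[2]+c['cx'],c['fy']*q[1]/q[2]+c['cy']]
def ray(c,u,v):
    E=c['extrinsics'];R=E[:3,:3];o=-R.T@E[:3,3];d=R.T@np.array([(u-c['cx'])/c['fx'],(v-c['cy'])/c['fy'],1]);return o,d
def atz(c,u,v,z):
    o,d=ray(c,u,v);return o+d*(z-o[2])/d[2]
E
python3 - <<'E'
from h import *
for n in('top','side'):
    c=snap(n,n+'0'); print(n,c['fx'],c['fy'],c['cx'],c['cy'],ray(c,320,240))
print(manip.state())
E
```

```text
pics
top 616.7251258440085 616.7251258440085 321.609090781178 238.49937191816775 (array([ 0.38899137, -0.0758017 ,  1.36237789]), array([ 0.11581402,  0.01468138, -0.99316882]))
side 599.3710365443765 599.3710365443765 322.61901287561227 244.63598191004633 (array([ 0.11357038, -0.86505435,  0.62885658]), array([ 0.39115515,  0.7579409 , -0.52211317]))
{'t': 0.1, 'joint_pos': array([ 1.16969040e+00,  3.79354266e-01,  1.73468624e+00, -8.46057765e-06,
        1.02847884e+00, -3.33072086e-02]), 'qd': array([ 0.00029522, -0.00092546, -0.00281048, -0.00060416, -0.00053608,
        0.00074732]), 'tau': array([-2.14405372e-03, -7.65041971e+01, -4.35296488e+01,  6.51553832e-02,
        3.97422421e-02,  4.24890322e-05]), 'position': array([0.25157995, 0.65288452, 0.22137304]), 'tool_rot': array([-3.14156903e+00,  9.26410767e-04,  1.20300199e+00]), 'contact_force': array([-0.04328447,  0.09642928,  0.00206087]), 'moment': array([0.03989298, 0.02046625, 0.01995968]), 'width': 0.09137661961325144}
```

View pics/top0.png

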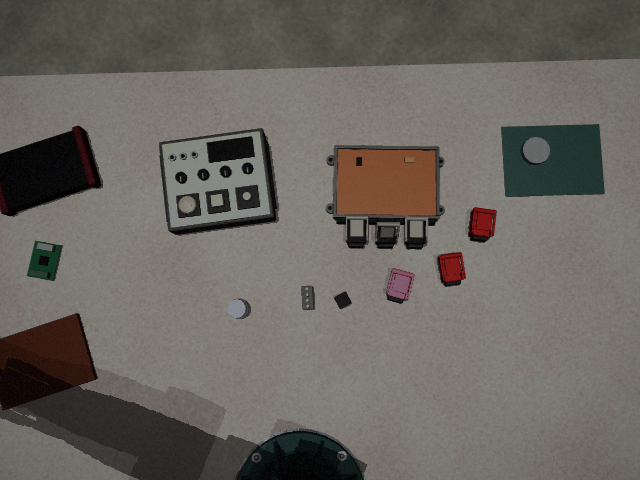

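View pics/side0.png

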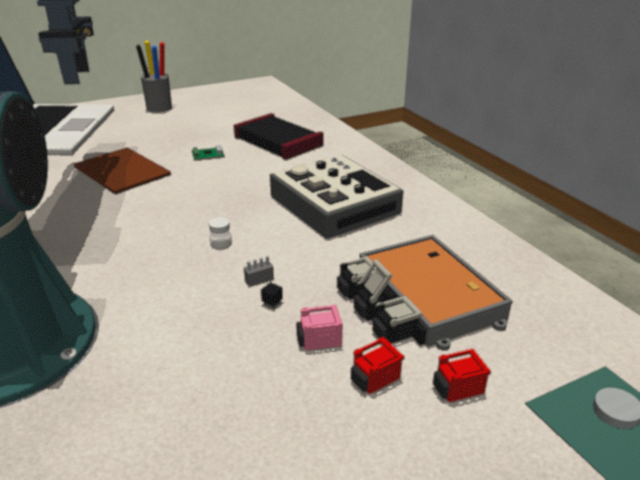

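Run:
```python
from h import *
crop('top0',315,135,455,260,5.5,'t_ecu')
crop('top0',150,120,285,240,5.5,'t_tes')
crop('side0',320,230,440,350,5,'s_ecu')
```

```text
(no output)
```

View pics/t_ecu.png

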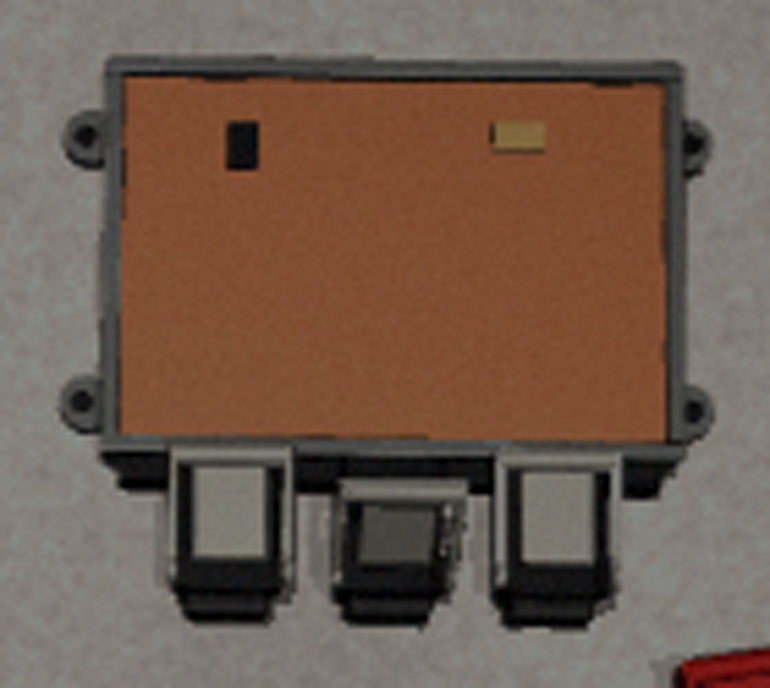

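View pics/t_tes.png

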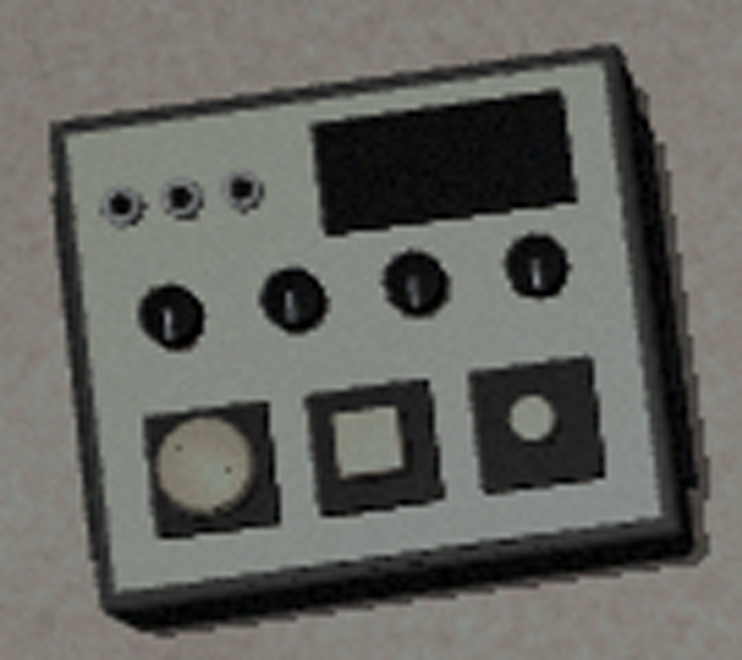

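View pics/s_ecu.png

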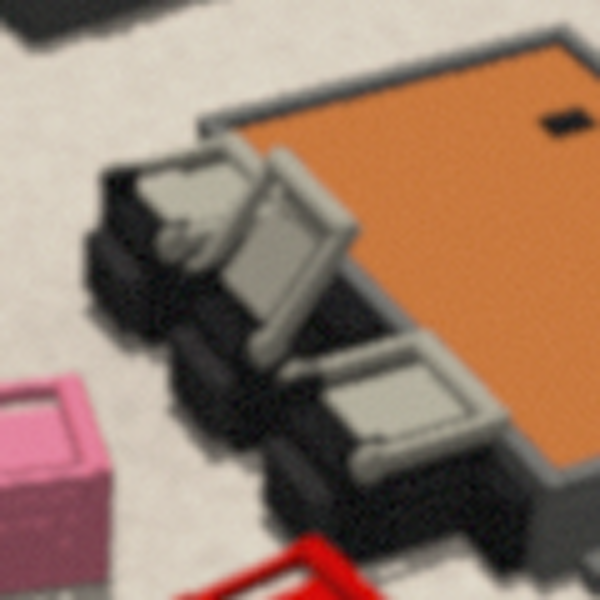

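Run:
```python
from h import *
t=load('top0');s=load('side0')
T=lambda x,y,z:atz(t,315+(x+.5)/5.5-.5,135+(y+.5)/5.5-.5,z)
K=lambda x,y,z:atz(t,150+(x+.5)/5.5-.5,120+(y+.5)/5.5-.5,z)
S=lambda x,y:(320+(x+.5)/5-.5,230+(y+.5)/5-.5)
f=lambda p:np.round(p,4)
print('bar c/b left',f(T(234,455,.051)),f(T(557,458,.051)))
print('ecu rim',[f(T(*p,.042)) for p in((108,62),(684,66),(104,444),(684,448))])
# triangulate bar a mid
def tri(pt,ps):
    A=[];b=[]
    M=np.zeros((3,3));v=np.zeros(3)
    for c,p in((t,pt),(s,ps)):
        o,d=ray(c,*p);d/=np.linalg.norm(d);P=np.eye(3)-np.outer(d,d);M+=P;v+=P@o
    x=np.linalg.solve(M,v);print('tri',f(x),np.array(proj(t,x))-pt,np.array(proj(s,x))-ps)
tp=lambda x,y:(315+(x+.5)/5.5-.5,135+(y+.5)/5.5-.5)
tri(tp(340,491),S(278,160));tri(tp(466,491),S(348,228));tri(tp(403,491),S(315,192))
tri(tp(557,458),S(460,372))
for h in(.046,.06,.07,.08,.09):print(h,f(T(403,491,h)))
print('square',f(K(368,442,.078)),'round',f(K(532,418,.078)),'mush',f(K(205,478,.0805)))
print('plate sq',[f(K(*p,.066)) for p in((308,396),(430,381),(444,497),(322,515))])
print('tes',[f(K(*p,.06)) for p in((52,124),(615,46),(690,520),(106,600))])
```

```text
bar c/b left [ 0.5891 -0.1373  0.051 ] [ 0.5848 -0.2631  0.051 ]
ecu rim [array([ 0.7502, -0.092 ,  0.042 ]), array([ 0.7425, -0.3211,  0.042 ]), array([ 0.5961, -0.0867,  0.042 ]), array([ 0.5889, -0.3143,  0.042 ])]
tri [ 0.5702 -0.1761  0.0843] [ 0.22961437 -0.47019433] [-0.66071463  0.08551909]
tri [ 0.5678 -0.2231  0.0871] [ 0.05396589 -0.10632487] [-0.15613783  0.02083651]
tri [ 0.5693 -0.1998  0.0861] [ 0.23981581 -0.48058172] [-0.69055479  0.09044665]
tri [ 0.5855 -0.2635  0.0512] [ 0.1894662  -0.35246282] [-0.54258775  0.07167461]
0.046 [ 0.574  -0.2031  0.046 ]
0.06 [ 0.572  -0.2018  0.06  ]
0.07 [ 0.5706 -0.2008  0.07  ]
0.08 [ 0.5692 -0.1999  0.08  ]
0.09 [ 0.5678 -0.1989  0.09  ]
square [0.6294 0.1606 0.078 ] round [0.6372 0.0972 0.078 ] mush [0.6164 0.2229 0.0805]
plate sq [array([0.6504, 0.1862, 0.066 ]), array([0.6551, 0.1385, 0.066 ]), array([0.6092, 0.1333, 0.066 ]), array([0.6033, 0.1807, 0.066 ])]
tes [array([0.7635, 0.2889, 0.06  ]), array([0.7893, 0.0656, 0.06  ]), array([0.5988, 0.0384, 0.06  ]), array([0.5729, 0.2661, 0.06  ])]
```

```bash
cat > go.py <<'E'
import sys
from h import *
from scipy.spatial.transform import Rotation as Ro
x,y,z,yaw=map(float,sys.argv[1:5])
s=manip.state();R=Ro.from_euler('xyz',s['tool_rot'])
d=R.inv().apply(np.array([x,y,z])-s['position'])
r=(R.inv()*Ro.from_euler('xyz',[np.pi,0,yaw])).as_rotvec()
print('t',s['t'],'pos',s['position'].round(4),'rot',s['tool_rot'].round(3),'F',s['contact_force'].round(2),'w',s['width'].round(4))
print('shift units',(d/.5).round(4),'mm',(d*1e3).round(1),'turn units',np.round(np.degrees(r)/30,4))
E
python3 go.py .573 -.2 .16 -.033
```

```text
Traceback (most recent call last):
  File "go.py", line 8, in <module>
    print('t',s['t'],'pos',s['position'].round(4),'rot',s['tool_rot'].round(3),'F',s['contact_force'].round(2),'w',s['width'].round(4))
                                                                                                                   ^^^^^^^^^^^^^^^^
AttributeError: 'float' object has no attribute 'round'
```

```bash
sed -i "s/s\['width'\].round(4)/round(s['width'],4)/" go.py
python3 go.py .573 -.2 .16 -.033; python3 go.py .44 .2 .22 -.033
```

```text
t 0.1 pos [0.2516 0.6529 0.2214] rot [-3.142e+00  1.000e-03  1.203e+00] F [-0.04  0.1   0.  ] w 0.0914
shift units [-1.3604  1.2132  0.124 ] mm [-680.2  606.6   62. ] turn units [1.1000e-03 1.6000e-03 2.3606e+00]
t 0.1 pos [0.2516 0.6529 0.2214] rot [-3.142e+00  1.000e-03  1.203e+00] F [-0.04  0.1   0.  ] w 0.0914
shift units [-0.7097  0.6773  0.0034] mm [-354.8  338.7    1.7] turn units [1.1000e-03 1.6000e-03 2.3606e+00]
```

Request:
step_arm(steps=[-0.29,0.28,0,0,0,0.78,1,-0.29,0.28,0,0,0,0.78,1,-0.29,0.28,0,0,0,0.78,1,-0.29,0.28,0,0,0,0.78,1,-0.29,0.28,0,0,0,0.78,1], squeeze=5)

```text
t: 0.52
position: [0.3303, 0.4647, 0.2211]
tool_rot: [3.141, 0.002, 0.792]
contact_force: [1.2, 1.1, 0.8]
width: 0.0606
```

```bash
python3 go.py .44 .2 .22 -.033;python3 go.py .573 -.2 .16 -.033
```

```text
t 0.5167 pos [0.3303 0.4647 0.2211] rot [3.141e+00 2.000e-03 7.920e-01] F [1.18 1.14 0.79] w 0.0606
shift units [-0.2226  0.5281  0.0029] mm [-111.3  264.1    1.4] turn units [0.0025 0.0026 1.5753]
t 0.5167 pos [0.3303 0.4647 0.2211] rot [3.141e+00 2.000e-03 7.920e-01] F [1.18 1.14 0.79] w 0.0606
shift units [-0.6048  1.2794  0.124 ] mm [-302.4  639.7   62. ] turn units [0.0025 0.0026 1.5753]
```

Request:
step_arm(steps=[-0.16,0.38,0,0,0,0.78,1,-0.16,0.38,0,0,0,0.78,1,-0.16,0.38,0,0,0,0.78,1,-0.16,0.38,0,0,0,0.78,1,-0.16,0.38,0,0,0,0.78,1])

```text
t: 0.93
position: [0.4093, 0.2726, 0.2213]
tool_rot: [3.14, 0.001, 0.381]
contact_force: [0.8, 0.4, 0.9]
width: 0.0271
```

```bash
python3 go.py .573 -.2 .16 -.033
```

```text
t 0.9333 pos [0.4093 0.2726 0.2213] rot [3.14e+00 1.00e-03 3.81e-01] F [0.83 0.36 0.9 ] w 0.0271
shift units [-0.0473  0.999   0.1239] mm [-23.6 499.5  62. ] turn units [0.0029 0.002  0.7903]
```

Request:
step_arm(steps=[-0.02,0.42,0,0,0,0.79,1,-0.02,0.42,0,0,0,0.79,1,-0.02,0.42,0,0,0,0.79,1,-0.02,0.42,0,0,0,0.79,1,-0.02,0.42,0,0,0,0.79,1])

```text
t: 1.35
position: [0.4769, 0.0754, 0.2216]
tool_rot: [3.14, 0.001, -0.036]
contact_force: [0.0, 0.4, -0.1]
width: 0.0003
```

```bash
python3 go.py .573 -.2 .16 -.033
```

```text
t 1.35 pos [0.4769 0.0754 0.2216] rot [ 3.14e+00  1.00e-03 -3.60e-02] F [ 0.01  0.39 -0.09] w 0.0003
shift units [0.212  0.5433 0.124 ] mm [106.  271.7  62. ] turn units [ 0.0031  0.001  -0.006 ]
```

Request:
step_arm(steps=[0.14,0.36,0,0,0,0,1,0.14,0.36,0,0,0,0,1,0.14,0.36,0,0,0,0,1,0.14,0.36,0,0,0,0,1,0.14,0.36,0,0,0,0,1])

```text
t: 1.77
position: [0.541, -0.1102, 0.2219]
tool_rot: [3.14, 0.0, -0.037]
contact_force: [-0.4, 0.5, 0.0]
width: 0.0007
```

```bash
python3 go.py .573 -.2 .13 -.033
```

```text
t 1.7667 pos [ 0.541  -0.1102  0.2219] rot [ 3.14   0.    -0.037] F [-0.39  0.54  0.03] w 0.0007
shift units [0.0708 0.1767 0.1841] mm [35.4 88.4 92. ] turn units [ 0.0036  0.0005 -0.0083]
```

Request:
step_arm(steps=[0.071,0.177,0.12,0.0036,0,-0.008,1,0.071,0.177,0.184,0.0036,0,-0.008,1,0.071,0.177,0.184,0.0036,0,-0.008,1,0.071,0.177,0.184,0.0036,0,-0.008,1,0.071,0.177,0.184,0.0036,0,-0.008,1])

```text
t: 2.18
position: [0.5719, -0.2011, 0.1272]
tool_rot: [-3.14, 0.004, -0.035]
contact_force: [-0.4, 0.1, 0.5]
width: 0.0006
```

```bash
python3 go.py .573 -.2 .105 -.033
python3 - <<'E'
from h import *
snap('side','side1');snap('top','top1')
crop('side1',280,130,440,290,4,'s1');crop('top1',315,135,455,260,5,'t1')
E
```

```text
t 2.1833 pos [ 0.5719 -0.2011  0.1272] rot [-3.14   0.004 -0.035] F [-0.45  0.15  0.53] w 0.0006
shift units [ 0.0024 -0.0021  0.0445] mm [ 1.2 -1.1 22.2] turn units [-0.0027  0.0084 -0.004 ]
```

View pics/s1.png

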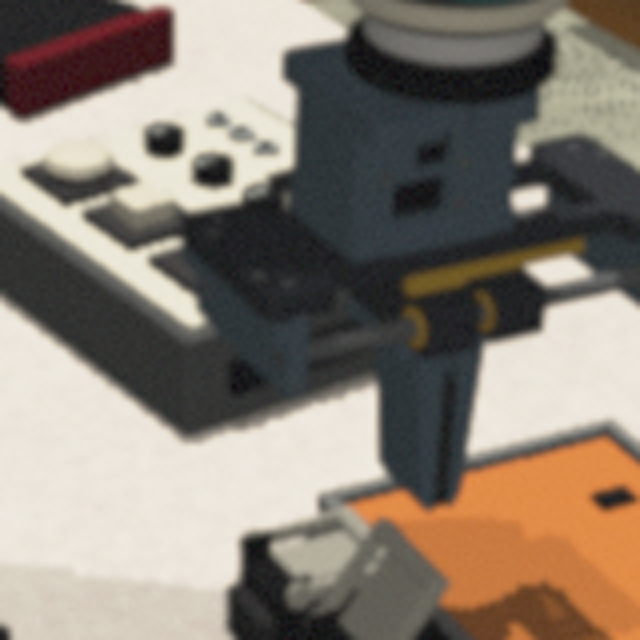

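Request:
step_arm(steps=[0.002,0,0.011,0,0.008,0,1,0.003,-0.001,0.022,0,0.008,0,1,0.003,-0.001,0.033,0,0.008,0,1,0.003,-0.001,0.044,0,0.008,0,1,0.003,-0.001,0.05,0,0.008,0,1])

```text
t: 2.7
position: [0.5742, -0.1987, 0.1048]
tool_rot: [-3.141, -0.003, -0.033]
contact_force: [-0.0, -0.3, -0.5]
width: 0.0003
```

```bash
python3 go.py .577 -.2 .094 -.033
```

```text
t 2.7 pos [ 0.5742 -0.1987  0.1048] rot [-3.141e+00 -3.000e-03 -3.300e-02] F [-0.04 -0.3  -0.52] w 0.0003
shift units [0.0056 0.0024 0.0216] mm [ 2.8  1.2 10.8] turn units [-0.0008 -0.0058  0.0001]
```

Request:
step_arm(steps=[0.001,0.002,0.005,0,-0.005,0,1,0.002,0.002,0.01,0,-0.005,0,1,0.003,0.002,0.015,0,-0.005,0,1,0.005,0.002,0.02,0,-0.005,0,1,0.007,0.002,0.025,0,-0.005,0,1])

```text
t: 3.12
position: [0.5798, -0.2003, 0.0934]
tool_rot: [3.141, -0.005, -0.033]
contact_force: [8.7, 3.9, 12.0]
width: 0.0007
```

```bash
python3 go.py .583 -.2 .08 -.033
```

```text
t 3.1167 pos [ 0.5798 -0.2003  0.0934] rot [ 3.141 -0.005 -0.033] F [ 8.66  3.87 11.96] w 0.0007
shift units [ 0.0063 -0.0008  0.0269] mm [ 3.1 -0.4 13.4] turn units [ 0.0008 -0.0089 -0.0009]
```

Run:
```python
from h import *
snap('side','side2');print(manip.state()['contact_force'],manip.state()['position'])
crop('side2',320,200,440,320,5,'s2')
```

```text
[1.91739114 0.23957121 2.52237208] [ 0.57995166 -0.20026149  0.09317545]
```

View pics/s2.png

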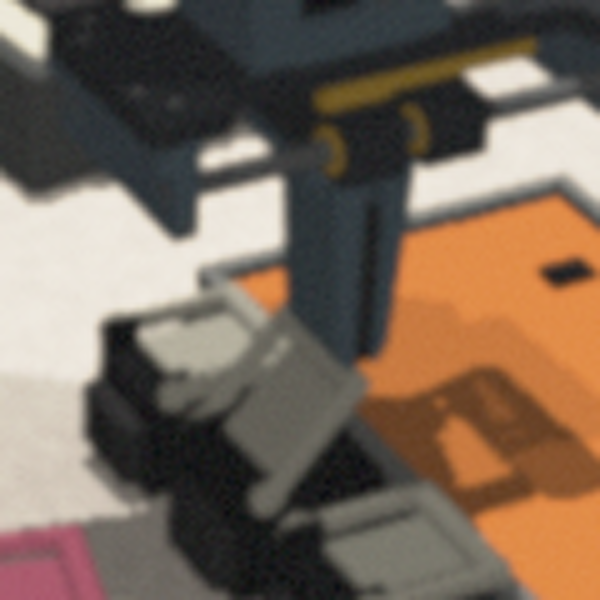

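Request:
step_arm(steps=[0,0,-0.015,0,-0.005,0,1,0,0,-0.025,0,-0.005,0,1,-0.01,0,-0.025,0,-0.005,0,1,-0.02,0,-0.025,0,-0.005,0,1,-0.02,0,-0.025,0,-0.005,0,1])

```text
t: 3.58
position: [0.5685, -0.1997, 0.1054]
tool_rot: [3.142, -0.001, -0.034]
contact_force: [-0.3, -0.1, 0.0]
width: 0.0005
```

```bash
python3 go.py .57 -.2 .094 -.033
python3 - <<'E'
from h import *
snap('side','side3');print(manip.state()['contact_force'],manip.state()['position'])
crop('side3',320,200,440,320,5,'s3')
E
```

```text
t 3.5833 pos [ 0.5685 -0.1997  0.1054] rot [ 3.142e+00 -1.000e-03 -3.400e-02] F [-0.34 -0.09  0.03] w 0.0005
shift units [0.0031 0.0005 0.0227] mm [ 1.5  0.2 11.4] turn units [ 0.0001 -0.0018 -0.0011]
[-0.82926063  0.28567774  1.14619211] [ 0.56893303 -0.19980523  0.1053919 ]
```

View pics/s3.png

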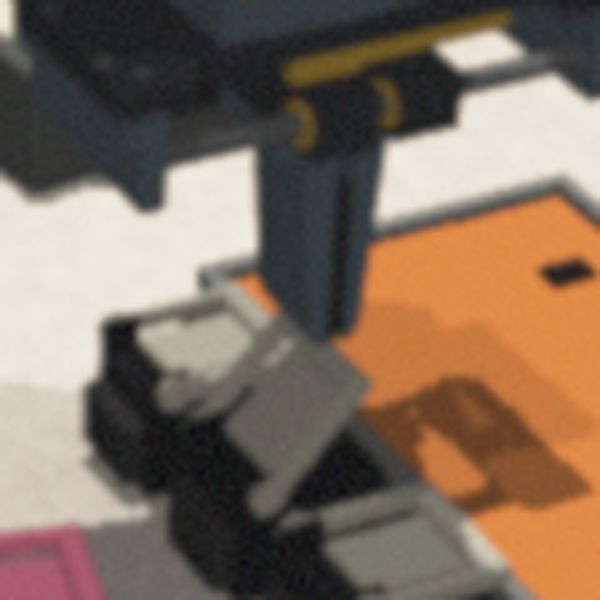

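Run:
```python
from h import *
s=load('side3')
o=lambda p:(np.array(p)-[320,200])*5+2
for th in(.6,.7,.8,.9,1.0):
    r=[]
    for yy in(.0235,-.0235):
        b=np.array([.541+.046*np.cos(th),-.1987-.0015,.046+.046*np.sin(th)])+np.array([.033*yy,yy,0])
        r.append(o(proj(s,b)).round())
    print(th,r, b)
for x in(-.0135,.0135):
  for y in(-.016,.016):print(x,y,o(proj(s,np.array([.5689+x,-.1998+y,.0974]))).round())
```

```text
0.6 [array([298., 335.]), array([372., 409.])] [ 0.57818994 -0.2237      0.07197355]
0.7 [array([292., 328.]), array([366., 402.])] [ 0.57540724 -0.2237      0.07563401]
0.8 [array([284., 322.]), array([358., 396.])] [ 0.57227301 -0.2237      0.07899838]
0.9 [array([276., 317.]), array([350., 391.])] [ 0.56881856 -0.2237      0.08203304]
1.0 [array([267., 313.]), array([340., 387.])] [ 0.56507841 -0.2237      0.08470767]
-0.0135 -0.016 [303. 350.]
-0.0135 0.016 [250. 300.]
0.0135 -0.016 [375. 328.]
0.0135 0.016 [321. 279.]
```

Request:
step_arm(steps=[0.006,0,0.007,0,-0.002,0,1,0.009,0,0.014,0,-0.002,0,1,0.01,0,0.02,0,-0.002,0,1,0.013,0,0.027,0,-0.002,0,1,0.017,0,0.034,0,-0.002,0,1])

```text
t: 4.05
position: [0.5789, -0.2003, 0.0886]
tool_rot: [3.141, -0.003, -0.034]
contact_force: [3.3, 0.1, 4.7]
width: 0.0001
```

```bash
python3 go.py .58 -.2 .083 -.033
python3 - <<'E'
from h import *
snap('side','side4');print(manip.state()['contact_force'],manip.state()['position'])
crop('side4',320,200,440,320,5,'s4')
E
```

```text
t 4.05 pos [ 0.5789 -0.2003  0.0886] rot [ 3.141e+00 -3.000e-03 -3.400e-02] F [3.32 0.13 4.72] w 0.0001
shift units [ 0.0022 -0.0008  0.0113] mm [ 1.1 -0.4  5.6] turn units [ 0.0012 -0.0051 -0.0015]
[2.75606835 0.65563801 2.38969421] [ 0.57880325 -0.20028287  0.08804821]
```

View pics/s4.png

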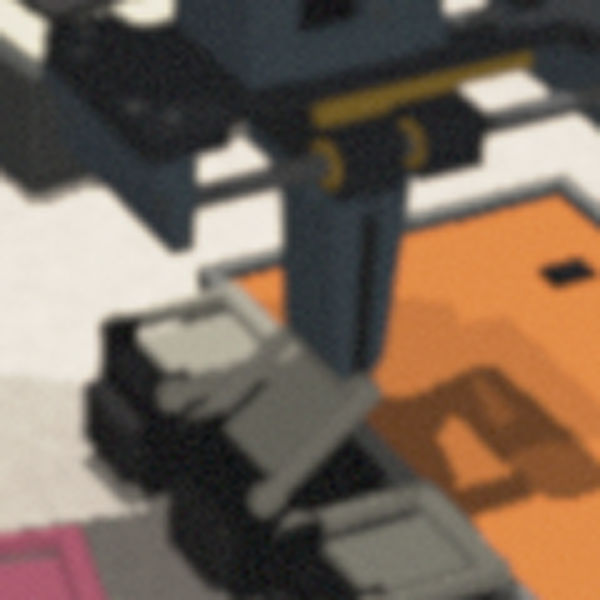

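Request:
step_arm(steps=[-0.004,-0.001,0.006,0,-0.004,0,1,-0.003,-0.001,0.013,0,-0.004,0,1,0,-0.001,0.02,0,-0.004,0,1,0.002,-0.001,0.027,0,-0.004,0,1,0.004,-0.001,0.034,0,-0.004,0,1])

```text
t: 4.52
position: [0.5805, -0.1998, 0.0704]
tool_rot: [3.141, 0.001, -0.034]
contact_force: [0.6, 0.0, 1.0]
width: 0.0005
```

```bash
python3 go.py .583 -.2 .065 -.033
python3 - <<'E'
from h import *
snap('side','side5');print(manip.state()['contact_force'],manip.state()['position'])
crop('side5',320,200,440,320,5,'s5')
E
```

```text
t 4.5167 pos [ 0.5805 -0.1998  0.0704] rot [ 3.141e+00  1.000e-03 -3.400e-02] F [0.59 0.   1.03] w 0.0005
shift units [0.005  0.0003 0.0108] mm [2.5 0.2 5.4] turn units [ 0.0005  0.0019 -0.0013]
[-0.76825293  0.0616557   0.24675723] [ 0.58038823 -0.19966611  0.06980381]
```

View pics/s5.png

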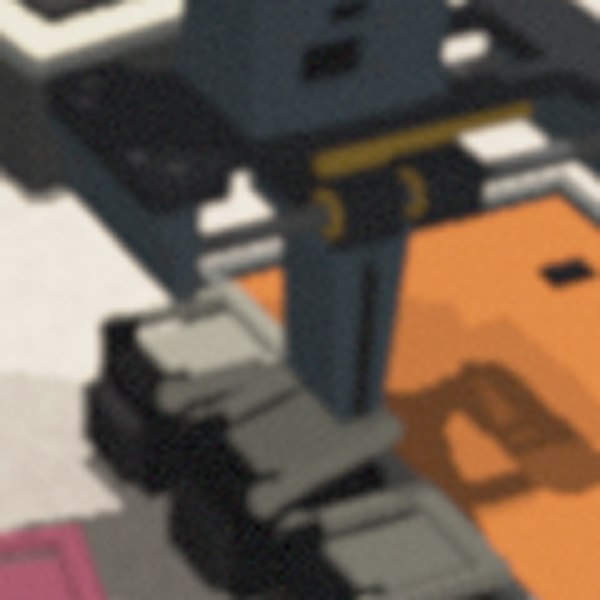

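Request:
step_arm(steps=[0.003,0,0.005,0,0,0,1,0.006,0,0.01,0,0,0,1,0.008,0,0.014,0,0,0,1,0.009,0,0.018,0,0,0,1,0.009,0,0.02,0,0,0,1])

```text
t: 4.98
position: [0.5851, -0.1998, 0.0596]
tool_rot: [3.141, 0.001, -0.034]
contact_force: [-0.2, 0.7, 1.0]
width: 0.0006
```

```bash
python3 go.py .585 -.2 .059 -.033
```

```text
t 4.9833 pos [ 0.5851 -0.1998  0.0596] rot [ 3.141e+00  1.000e-03 -3.400e-02] F [-0.22  0.73  0.99] w 0.0006
shift units [-0.0002  0.0003  0.0012] mm [-0.1  0.2  0.6] turn units [ 0.0002  0.0024 -0.0013]
```

Request:
step_arm(steps=[0.001,0,0.001,0,0.002,0,1,0.001,0,0.002,0,0.002,0,1,0.001,0,0.003,0,0.002,0,1,0.001,0,0.003,0,0.002,0,1])

```text
t: 5.32
position: [0.5856, -0.1999, 0.0586]
tool_rot: [3.141, 0.0, -0.034]
contact_force: [-4.0, 0.5, 9.4]
width: 0.0005
```

Request:
step_arm(steps=[0,0,0.001,0,0,0,1,0,0,0.002,0,0,0,1,0,0,0.002,0,0,0,1])

```text
t: 5.57
position: [0.5857, -0.1999, 0.0583]
tool_rot: [3.142, 0.0, -0.034]
contact_force: [-6.7, 1.5, 13.3]
width: 0.0005
```

Request:
step_arm(steps=[0,0,-0.04,0,0,0,1,0,0,-0.1,0,0,0,1,0,0,-0.16,0,0,0,1,0,0,-0.2,0,0,0,1,0,0,-0.2,0,0,0,1])

```text
t: 5.98
position: [0.5879, -0.2007, 0.1629]
tool_rot: [3.139, -0.006, -0.034]
contact_force: [0.2, -0.6, 0.6]
width: 0.0003
```

```bash
python3 go.py .629 .1606 .16 -.033
python3 - <<'E'
from h import *
snap('side','side6')
crop('side6',320,200,440,320,5,'s6')
E
```

```text
t 5.9833 pos [ 0.5879 -0.2007  0.1629] rot [ 3.139 -0.006 -0.034] F [ 0.22 -0.61  0.61] w 0.0003
shift units [ 0.0579 -0.725   0.0046] mm [  28.9 -362.5    2.3] turn units [ 0.0041 -0.0106 -0.0012]
```

View pics/s6.png

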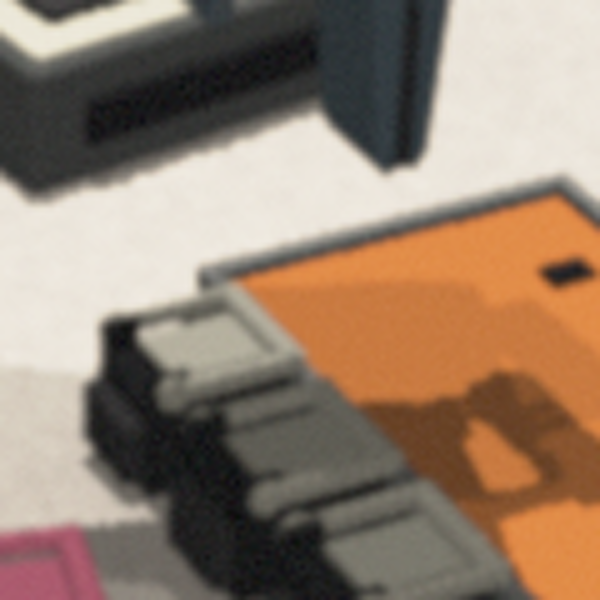

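Request:
step_arm(steps=[0.03,-0.38,0,0,-0.01,-0.12,1,0.03,-0.38,0,0,-0.01,-0.12,1,0.03,-0.38,0,0,-0.01,-0.12,1,0.03,-0.38,0,0,-0.01,-0.12,1,0.03,-0.38,0,0,-0.01,-0.12,1])

```text
t: 6.45
position: [0.6077, -0.0077, 0.1592]
tool_rot: [3.141, 0.003, 0.03]
contact_force: [0.0, -0.7, 0.3]
width: 0.0007
```

```bash
python3 go.py .629 .1606 .14 .1
```

```text
t 6.45 pos [ 0.6077 -0.0077  0.1592] rot [3.141e+00 3.000e-03 3.000e-02] F [ 0.04 -0.71  0.26] w 0.0007
shift units [ 0.0528 -0.3351  0.038 ] mm [  26.4 -167.6   19. ] turn units [ 0.0017  0.006  -0.1331]
```

Request:
step_arm(steps=[0.053,-0.335,0,0,0.006,-0.133,1,0.053,-0.335,0,0,0.006,-0.133,1,0.053,-0.335,0,0,0.006,-0.133,1,0.053,-0.335,0.038,0,0.006,-0.133,1,0.053,-0.335,0.038,0,0.006,-0.133,1])

```text
t: 6.87
position: [0.6282, 0.165, 0.1374]
tool_rot: [3.141, 0.002, 0.103]
contact_force: [0.1, 0.1, -1.4]
width: 0.0006
```

Request:
step_arm(steps=[0,0,0,0,0,0,1,0,0,0,0,0,0,1])

```text
t: 7.03
position: [0.6271, 0.1652, 0.1357]
tool_rot: [3.141, 0.004, 0.104]
contact_force: [-0.5, -0.1, -0.2]
width: 0.0004
```

```bash
python3 go.py .629 .1606 .095 .1
python3 - <<'E'
from h import *
snap('side','side7');snap('top','top7')
crop('side7',240,100,400,240,4,'s7');crop('top7',315,135,455,260,5.5,'t7')
E
```

```text
t 7.0333 pos [0.6271 0.1652 0.1357] rot [3.141 0.004 0.104] F [-0.54 -0.13 -0.21] w 0.0004
shift units [0.0031 0.0094 0.0815] mm [ 1.5  4.7 40.7] turn units [0.0016 0.0082 0.0076]
```

View pics/s7.png

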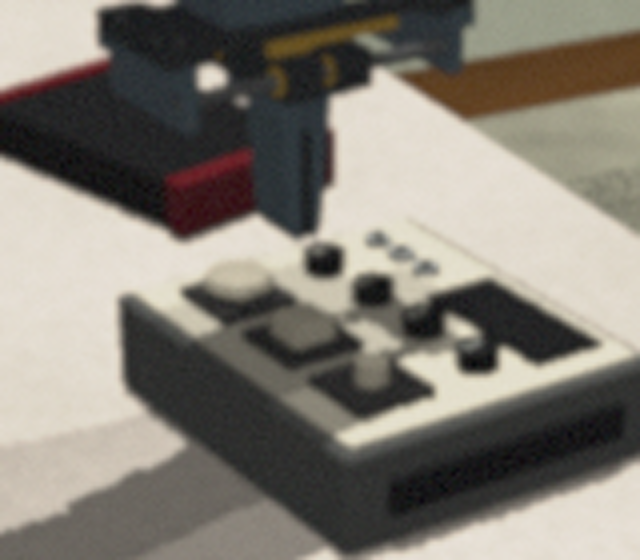

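View pics/t7.png

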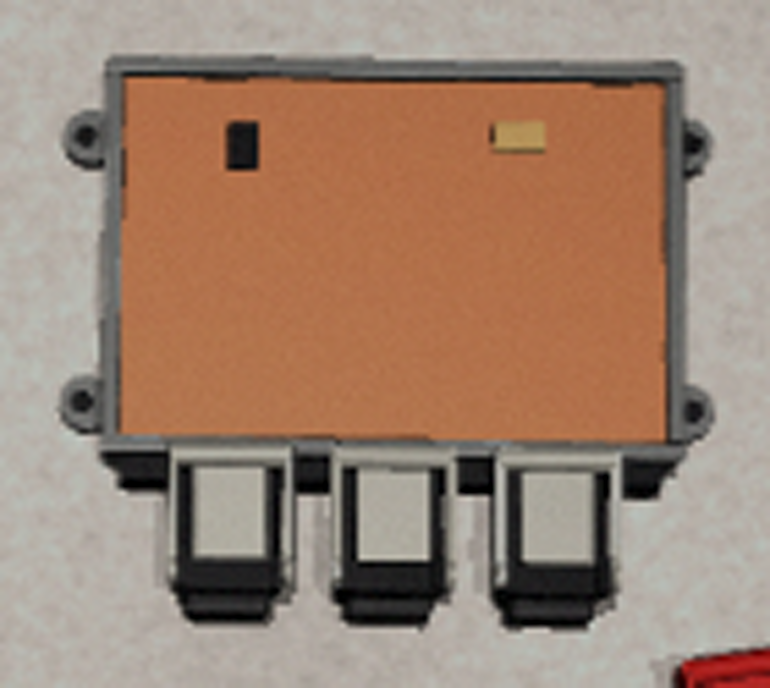

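Request:
step_arm(steps=[0.004,0.009,0.02,0,0.008,0.007,1,0.004,0.009,0.04,0,0.008,0.007,1,0.004,0.009,0.06,0,0.008,0.007,1,0.004,0.009,0.078,0,0.008,0.007,1,0.004,0.009,0.078,0,0.008,0.007,1])

```text
t: 7.55
position: [0.629, 0.1588, 0.0955]
tool_rot: [3.14, 0.002, 0.098]
contact_force: [0.6, -0.0, 0.0]
width: 0.0004
```

```bash
python3 go.py .629 .1606 .080 .1
python3 - <<'E'
from h import *
c=snap('side','side8')
crop('side8',240,100,400,240,4,'s8')
print((np.array(proj(c,np.array([.6294,.1606,.078])))-[240,100])*4+1.5)
E
```

```text
t 7.55 pos [0.629  0.1588 0.0955] rot [3.14e+00 2.00e-03 9.80e-02] F [ 0.6  -0.03  0.03] w 0.0004
shift units [ 0.0004 -0.0036  0.0309] mm [ 0.2 -1.8 15.4] turn units [ 0.0022  0.0029 -0.0041]
[299.25500977 316.05342412]
```

View pics/s8.png

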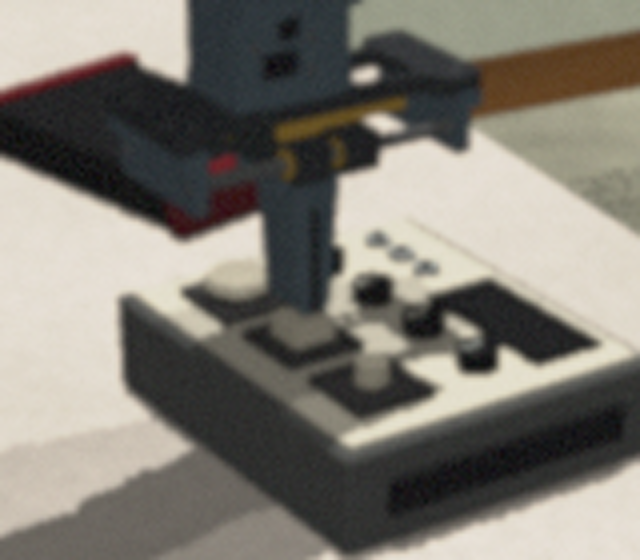

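Request:
step_arm(steps=[0,-0.003,0.007,0,0,0,1,0,-0.003,0.014,0,0,0,1,0,-0.003,0.02,0,0,0,1,0,-0.003,0.025,0,0,0,1,0,-0.003,0.028,0,0,0,1])

```text
t: 8.02
position: [0.6294, 0.1608, 0.0825]
tool_rot: [3.141, 0.0, 0.098]
contact_force: [-0.9, 0.6, 3.1]
width: 0.0003
```

Request:
step_arm(steps=[0,0,0.002,0,0,0,1,0,0,0.003,0,0,0,1,0,0,0.004,0,0,0,1])

```text
t: 8.27
position: [0.6294, 0.1608, 0.0806]
tool_rot: [3.141, 0.0, 0.098]
contact_force: [-3.1, -0.2, 4.6]
width: 0.0002
```

Request:
step_arm(steps=[0,0,0.001,0,0,0,1,0,0,0.002,0,0,0,1,0,0,0.003,0,0,0,1])

```text
t: 8.52
position: [0.6295, 0.1608, 0.0799]
tool_rot: [3.141, 0.001, 0.098]
contact_force: [-8.7, -2.1, 22.9]
width: 0.0004
```

Request:
step_arm(steps=[0,0,0.001,0,0,0,1,0,0,0.002,0,0,0,1,0,0,0.002,0,0,0,1])

```text
t: 8.77
position: [0.6295, 0.1608, 0.08]
tool_rot: [3.141, 0.001, 0.098]
contact_force: [-9.9, -1.3, 18.8]
width: 0.0005
```

Request:
step_arm(steps=[0,0,-0.01,0,0,0,1,0,0,-0.04,0,0,0,1,0,0,-0.1,0,0,0,1,0,0,-0.18,0,0,0,1,0,0,-0.24,0,0,0,1])

```text
t: 9.18
position: [0.6299, 0.1609, 0.2031]
tool_rot: [3.141, -0.0, 0.098]
contact_force: [-0.3, -0.2, 0.8]
width: 0.0007
```

Request:
step_arm(steps=[-0.1,0,-0.1,0,0,0,1,-0.2,0,-0.1,0,0,0,1,-0.25,0,-0.1,0,0,0,1,-0.25,0,-0.1,0,0,0,1,-0.25,0,-0.1,0,0,0,1])

```text
t: 9.6
position: [0.5028, 0.1485, 0.2546]
tool_rot: [3.141, -0.001, 0.099]
contact_force: [0.8, 0.1, 0.3]
width: 0.0005
```

Request:
step_arm(steps=[0,0,0,0,0,0,1,0,0,0,0,0,0,1,0,0,0,0,0,0,1])

```text
t: 9.85
position: [0.5035, 0.1485, 0.2548]
tool_rot: [3.141, -0.002, 0.098]
contact_force: [0.2, 0.1, 0.1]
width: 0.0005
```

Run:
```python
from h import *
snap('side','side9');snap('top','top9');print(manip.state())
```

```text
{'t': 9.95, 'joint_pos': array([ 2.42884884e-01,  5.84596885e-02,  2.06604980e+00, -1.08152585e-03,
        1.01615436e+00,  1.44993884e-01]), 'qd': array([-0.00019423,  0.00275841,  0.00338933,  0.00065112, -0.00151364,
        0.00044774]), 'tau': array([ 6.94310060e-02, -4.90868533e+01, -4.31830072e+01,  6.78464281e-02,
        2.85095262e-02, -9.63280399e-04]), 'position': array([0.50338158, 0.14848372, 0.25442306]), 'tool_rot': array([ 3.14081655e+00, -1.05171584e-03,  9.84605547e-02]), 'contact_force': array([ 0.79275292,  0.42876736, -0.09639839]), 'moment': array([-0.01252523, -0.01041761,  0.03771091]), 'width': 0.0007089643508278415}
```

View pics/side9.png

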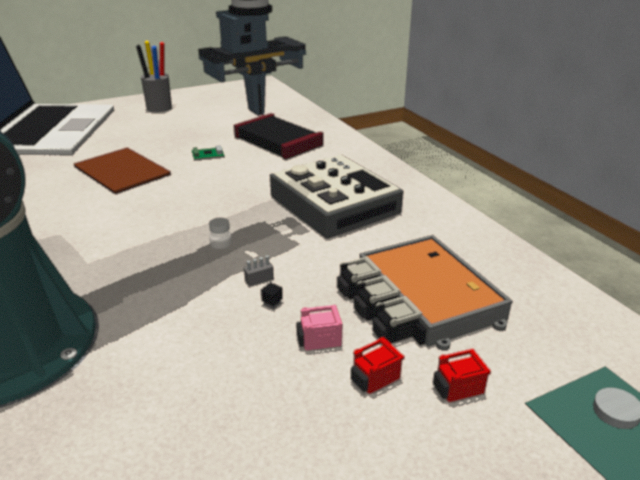

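View pics/top9.png

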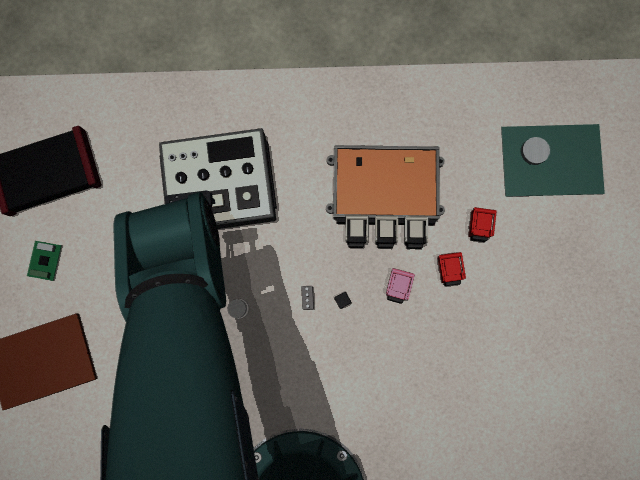

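Run:
```python
from h import *
a=cv2.imread('pics/side0.png')[145:240,265:410];b=cv2.imread('pics/side9.png')[145:240,265:410]
c=cv2.imread('pics/side9.png')[245:340,325:470]
cv2.imwrite('pics/cmp.png',cv2.resize(np.vstack([a,b,c])[:, :],None,fx=2.1,fy=2.1,interpolation=cv2.INTER_CUBIC))
```

```text
(no output)
```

View pics/cmp.png

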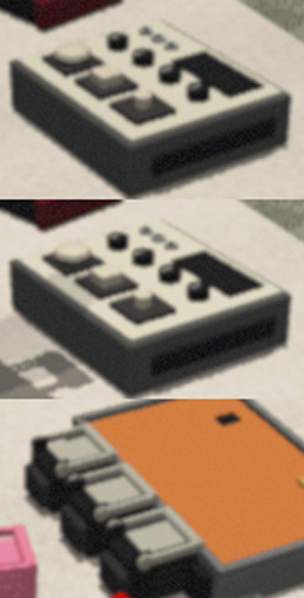

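The square key looks the same before and after, so it has come back up. All three levers lie flat alike.

```bash
python3 -c "
from bench import manip
print(manip.job_done())"
```

```text
the job is handed in; nothing more can be done
None
```

The job is done and handed in at about 10 s of robot time.

- **Lever:** I pushed the middle plug's standing lever down onto its stop with the closed fingertips. The force at the stop rose to about 13 N with almost no further movement. Side and top pictures show it flat, in line with the other two. My first push was about 10 mm too far forward and caught the front of the bar, with about 12 N upward on the tool. I lifted off, moved back and pushed again.
- **Start key:** I pressed the square key until it hit bottom. The tips reached 72 mm above the bench, which is the expected 6 mm of travel, with a peak of about 23 N upward on the tool. I then let it come up and withdrew. The side pictures before and after look the same, so it is up again.
- **Everything else:** The last pictures show the other plugs, keys, look-alikes and loose things where they were. The arm was clear of everything, and no check was left disagreeing.

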